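# Set up a chilled syringe carrier, then draw the syringe and hold it nose up

### The arm

A 6-joint arm with a two-finger parallel gripper is mounted at the origin on the work surface. World frame = base frame: x ahead of the robot, y to its left, z up, the work surface at z = 0. Lengths are in m, angles in rad, forces in N, time in s.
With the tool pointing down it reaches from about 0.375 to 0.925 m from the base axis. Payload 5.7 kg.
Tool frame: the origin (TCP) lies between the finger pads, 19 mm behind the fingertips; this is the grasp point; z points along the fingers, y is the direction in which the jaws open and shut (so a half turn about z gives the same grasp; the last joint's range is limited). The gripper opens to 85 mm and grips with 20 to 120 N. Pads are 22 mm wide; open, the fingers measure 114 mm over their backs; the gripper's body (76 mm by 85 mm) begins 54 mm behind the grasp point. The pads swing forward as they close: fully open they stand 13 mm farther back than shut.
Start: joints at [-1.436, 0.359, 1.51, -0, 1.272, -0.115], TCP at [0.148, -0.581, 0.25] pointing down, gripper open.
Joint ranges: [-2.97, 2.97], [-1.01, 2.36], [0.21, 2.38], [-0.96, 4.11], [0.2, 2.71], [-2.98, 2.98]. Speed limits (rad/s): [2.39, 2.39, 3.14, 3.14, 3.14, 3.14].

### API

Orientations are given as a unit quaternion [x, y, z, w].
In Python, from cell import robot, camera, workorder gives the robot as it stands.
- The arm moves only by the shell command python3 -m crank 'ROWS'. ROWS is a JSON object of lists of equal length, an entry for each row: "delta_rot": the turn, a rotation vector about the tool's x, y, z in rad, a list of three; "offset": the shift along the tool's x, y, z in m, a list of three; "claw": the closure, from -1 (fully open) to 1 (shut). A call has exactly 8 rows; each row is the pose to reach, as a shift and turn from the pose measured when the call began, along the tool's axes at that moment; what a row does not reach only later rows make up. A row lasts 1/12 s, in which the tool goes at most 41.7 mm and 7.16 degrees, less where a joint would pass 70% of its speed; a pose out of reach is approached as far as the arm can. A call with a gripper value outside its range is refused whole. The fingers move at their own pace and stop on an object; the grip force is fixed at half the most. Time passes only in rows, so rows that repeat a pose let the fingers close, or fill a call up. It gives the time, the measured TCP pose, the force and the opening at its end, in the units of the state.
- robot.get_obs(): the state, without advancing time (a new reading comes with each control period).
- camera(name): name is "scene" or "top" or "wrist"; returns a dict with "pixels" (420x560x3 uint8, red, green, blue), "z_map" (420x560 float32, m along the optical axis (not along the pixel's ray), 0 where there is no reading), "fx", "fy", "cx", "cy" (pixels), "dist" ([k1, k2, p1, p2, k3] as OpenCV has them; the pictures are not rectified), "position" and "orientation" of the camera in the world. Camera axes: x right, y up, looking along -z (the intrinsics and any distortion apply to the point x, -y, -z); pixel columns grow to the right and rows downward; lengths in m; the calibration is good to about 2 mm. A picture is of the moment at which its call begins.
- workorder.sign_off(): hands the job in, once; it reports no verdict.
The state is a dict: "t": time; "joint_pos": joint angles; "qvel": joint speeds; "joint_efforts": joint torques, N m; "ee_pos": TCP position; "orientation": TCP orientation; "force": force on the tool from outside, world axes, zero at the start; "torque": the same for the moment, N m; "finger_gap": finger opening in m.
Only numpy, scipy, OpenCV 4.12 (cv2) and the standard library are available. Lean on these libraries where they do the work, as an engineer would, in place of code of your own. Each camera call takes 0.05 s, during which the arm holds its last target. There are 200 camera calls.

### The job

Lay the yellow separator sheet flat on the blue cool pack, tab upward and lined up with the pack so that it covers it, then set the syringe carrier, with its syringe still in it, flat on the sheet clear of the tab and lined up with it. Then draw the syringe out of the carrier, turn it so that its red-capped nose points clearly upward (at least 20 degrees above level), and finish holding it still in the gripper (do not put it down or let go), all of it at least 20 cm above the table, ready for the air to be cleared. Set things down gently, leave sheet and carrier stacked on the pack, and do not shift the pack or disturb the vials, bottle, carton and dish.

Things in the scene. Friction and masses are not known exactly. Their poses are not given: they have to be found in the camera images.
- cool_pack: Blue flat cool pack, a loose slab 160 (x) x 100 (y) x 25 mm, about 0.45 kg, lying on the table. Origin at the centre of its underside, z up, x along its length, which points roughly away from the robot (yaw within 0.35 rad). A white filler cap, 10 mm long, sits on its +x end.
- sheet: Stiff yellow separator sheet 150 (x) x 100 (y) x 6 mm, about 60 g, flat on the table on either side of the pack. Origin at the centre of its underside, z up, x along its length (yaw within 0.35 rad). An orange upright finger tab stands on its -y edge; the rest of its top is free, from y -41 to +50 mm.
- sheet_tab (a point): Middle of the top edge of the sheet's orange tab: x 0, y -45, z 28 mm of the sheet. The tab is 40 mm long in x, 8 mm thick in y, and rises 22 mm from the sheet's top (z 6 to 28 mm). Pinch it from above, closing along y.
- carrier: Grey and aluminium syringe carrier, about 0.3 kg, loose, standing on the table beside the pack, on the side away from the sheet. Origin on its underside, z up. Flat base plate x -50 to +55, y -30 to +30 mm, 8 mm thick. Its sleeve slopes 30 degrees up towards +x, which points roughly away from the robot at the start (yaw within 0.35 rad).
- carrier_grip (a point): Point between the carrier's two upright aluminium cheeks, x -20, y 0, z 50 mm of the carrier: a good TCP place to grip it from above. The cheeks span x -45 to +15, z 8 to 60 mm; grip across their outer faces, 37 mm apart along y. A strap over the sleeve, x -14 to +6 mm, tops out at z = 64 mm.
- carrier_mouth (a point): On the sleeve's axis at its upper end, x 20, y 0, z 52 mm of the carrier. The axis runs in the plane y = 0, 60 mm down the slope to the end stop at x -32, z 22 mm. Floor, cheeks and strap leave 2 to 4 mm of play: draw the syringe out lengthwise, up the slope, by 60 mm or more. Beyond the mouth a tongue 14 mm wide runs on 32 mm under the barrel.
- syringe: Capped syringe, 40 g, 158 mm long, in the carrier's sleeve, nose down the slope. Origin on the axis at mid-barrel (x 33.2, y 0, z 59.6 mm of the carrier); +z points to the nose. Round white barrel 22 mm across, z -45 to +45 mm; red cap up to z 75 mm; flange 32 mm across at z -45 to -48 mm; blue rod and 25 mm thumb disc down to z -83 mm. The plunger does not move.
- syringe_grip (a point): On the syringe's axis at z = -12 mm, near its centre of mass: the best place to grip the bare barrel (22 mm), across the carrier's y, with the tool square to the barrel or up to 30 degrees steeper.
- syringe_nose (a point): Tip of the syringe's red cap (z = +75 mm of the syringe).
- syringe_thumb (a point): End of the syringe's blue thumb disc (z = -83 mm of the syringe).
- vial_0: Bystander: amber vial with red cap, 30 mm across, 58 mm high, standing loose; origin under its centre. Leave alone.
- vial_1: Bystander: amber vial with green cap, same size. Leave alone.
- sanitiser: Bystander: clear bottle with blue cap, 56 mm across, 130 mm high, loose; origin under its centre. Leave alone.
- carton: Bystander: white paper carton 75 x 130 x 35 mm, loose; origin under its centre. Leave alone.
- dish: Bystander: steel dish 90 mm across, 30 mm high, loose; origin under its centre. Leave alone.

How it is judged:
By the outcome, as a careful person would: the job done as asked, in the order asked, and still so for the second after the job is handed in, while the arm keeps its last pose, push and grip.
It also fails if it takes over 72 s, if anything falls off the work surface, if the arm or the gripper's body presses on something with over 40 N, if the wrist force passes 120 N, or if a joint passes its speed limit or range.

## Working session

There is one attempt and no reset: what is moved stays moved. The work goes in short steps, Python scripts to look and compute and a shell command to move; the robot and the scene stay as the last step left them, time stands still between calls to the robot, and variables do not carry over. Pictures are saved under pics/ and viewed, about 8 in all and at most 12, crops included, and the job is handed in when it is done.

```bash
ls; mkdir -p pics; python3 - <<'E'
from cell import robot,camera
import cv2,numpy as np
print(robot.get_obs())
for n in("scene","top"):
    c=camera(n);np.savez(f'pics/{n}0.npz',**c)
    print(n,c['fx'],c['fy'],c['cx'],c['cy'],c['dist'],c['position'],c['orientation'])
    cv2.imwrite(f'pics/{n}0.png',c['pixels'][:,:,::-1])
a=[cv2.imread(f'pics/{n}0.png') for n in('scene','top')]
E
```

```text
pics
{'t': 0.0, 'joint_pos': array([-1.43613848e+00,  3.59518858e-01,  1.51146553e+00,  2.58263149e-05,
        1.27246995e+00, -1.15124032e-01]), 'qvel': array([ 2.16702058e-03, -6.69599721e-04, -4.66902987e-04, -1.34301367e-04,
       -1.78675349e-03,  2.78708192e-05]), 'joint_efforts': array([-1.68715138e-03, -5.27616692e+01, -2.78622276e+01, -3.56056507e-04,
        1.32702370e-02,  1.55878791e-05]), 'ee_pos': array([ 0.14821448, -0.58073202,  0.2491327 ]), 'orientation': array([ 9.92211303e-01,  1.24562692e-01,  3.24736661e-06, -9.30916389e-04]), 'force': array([ 0.47408901,  0.44922671, -0.26004348]), 'torque': array([0.00295217, 0.03695236, 0.00392075]), 'finger_gap': 0.08557273518571636}
scene 479.7519130003049 479.7519130003049 273.83370456145127 211.6291444311861 [0.00374899 0.         0.         0.         0.        ] [ 1.4601424  -0.18597811  0.61479343] [0.38964339 0.3135766  0.5576286  0.66249384]
top 481.33084353571445 481.33084353571445 281.46681382539657 219.081999048342 [-0.03514021  0.          0.          0.          0.        ] [ 0.39610772 -0.00352885  1.13565218] [-0.05204472  0.07055814  0.70908439 -0.6996515 ]
```

View pics/top0.png

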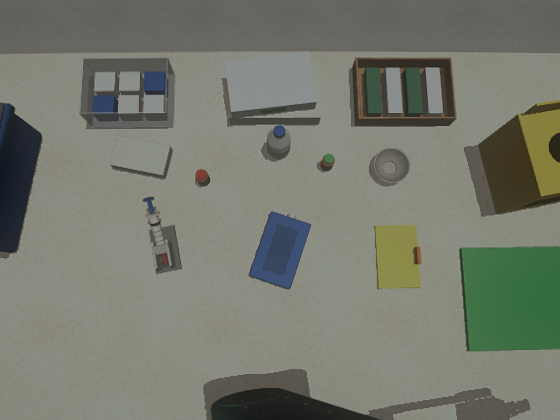

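View pics/scene0.png

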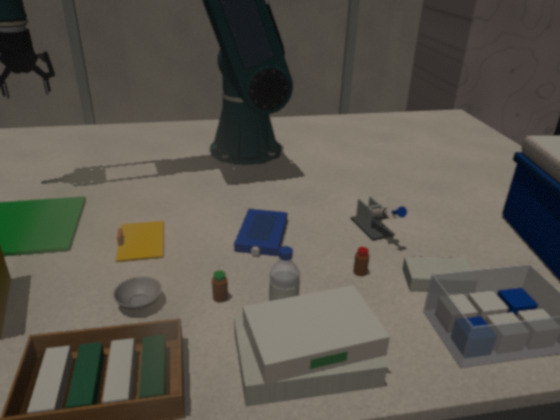

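The top view shows the pack at about px (281,250), the sheet at (398,257) with its tab at (418,255), the carrier at (165,250), and the syringe's thumb disc at (150,200). In the scene view the pack is at (262,230), the sheet at (141,240) and the carrier at (375,215).

```bash
cat > h.py <<'E'
import cv2,numpy as np,sys
from scipy.spatial.transform import Rotation as R
from cell import robot,camera
def rays(c,uv):
    K=np.array([[c['fx'],0,c['cx']],[0,c['fy'],c['cy']],[0,0,1]])
    p=cv2.undistortPoints(np.array(uv,float).reshape(-1,1,2),K,np.array(c['dist'])).reshape(-1,2)
    return np.c_[p[:,0],-p[:,1],-np.ones(len(p))]@R.from_quat(c['orientation']).as_matrix().T
def plane(c,uv,z):
    d=rays(c,uv);o=np.array(c['position']);return o+d*((z-o[2])/d[:,2])[:,None]
def depth(c,uv):
    uv=np.array(uv).reshape(-1,2);z=c['z_map'][uv[:,1].astype(int),uv[:,0].astype(int)]
    return (np.array(c['position'])+rays(c,uv)*z[:,None])[z>0]
def cross(c1,u1,c2,u2):
    a=rays(c1,u1)[0];b=rays(c2,u2)[0];o1=np.array(c1['position']);o2=np.array(c2['position'])
    s=np.linalg.lstsq(np.c_[a,-b],o2-o1,rcond=None)[0];p,q=o1+s[0]*a,o2+s[1]*b
    return (p+q)/2,np.linalg.norm(p-q)
def mask(c,lo,hi,box=None):
    m=cv2.inRange(cv2.cvtColor(c['pixels'],cv2.COLOR_RGB2HSV),np.array(lo),np.array(hi))
    if box: k=np.zeros_like(m);x0,y0,x1,y1=box;k[y0:y1,x0:x1]=1;m=m*k
    return m
def biggest(m):
    return max(cv2.findContours(m,cv2.RETR_EXTERNAL,cv2.CHAIN_APPROX_NONE)[0],key=cv2.contourArea).reshape(-1,2)
def rect(c,cnt,z):  # centre, long-axis yaw(deg, nearest +x), sides
    p=plane(c,cnt,z)[:,:2].astype(np.float32)
    (ce,(w,h),a)=cv2.minAreaRect((p*1000).astype(np.float32))
    if h>w: w,h,a=h,w,a+90
    return np.array(ce)/1000,(a+90)%180-90,(w,h)
def down(yaw,tilt=0): # tool z down; tool x along world heading yaw(deg)
    return R.from_euler('z',yaw,degrees=True)*R.from_euler('x',180,degrees=True)*R.from_euler('y',tilt,degrees=True)
def go(pos,rot):  # offset and turn for the moves
    s=robot.get_obs();r=R.from_quat(s['orientation'])
    v=(r.inv()*rot).as_rotvec()
    print('t',round(s['t'],2),'gap',s['finger_gap'],'F',s['force'].round(1),'pos',s['ee_pos'].round(4),'eul',r.as_euler('zyx',True).round(1))
    print('offset',r.inv().apply(np.array(pos)-s['ee_pos']).round(4),'rot',v.round(4),'rows',abs(np.degrees(np.linalg.norm(v)))/7.16,np.linalg.norm(np.array(pos)-s['ee_pos'])/.0417)
def shot(n,tag):
    c=camera(n);np.savez(f'pics/{tag}.npz',**c);cv2.imwrite(f'pics/{tag}.png',c['pixels'][:,:,::-1]);return c
E
python3 - <<'E'
from h import *
T=dict(np.load('pics/top0.npz'));S=dict(np.load('pics/scene0.npz'))
B=((100,90,30),(130,255,255));Y=((18,90,60),(34,255,255))
pk=biggest(mask(T,*B,(230,200,330,300)));sh=biggest(mask(T,*Y,(360,215,430,300)))
for n,c,z in(('pack',pk,.025),('sheet',sh,.006)):
    print(n,rect(T,c,z)); x=depth(T,c.mean(0,keepdims=True)); print(x)
pk2=biggest(mask(S,*B,(225,200,300,255)));sh2=biggest(mask(S,*Y,(105,215,175,265)))
print('scene',rect(S,pk2,.025),rect(S,sh2,.006))
for n,c,bx in(('T',T,(405,235,430,275)),('S',S,(110,220,130,255))):
    m=mask(c,(3,90,40),(16,255,255),bx);k=biggest(m);print(n,'tab',k.mean(0),rect(c,k,.028),depth(c,k.mean(0,keepdims=True)))
print(depth(T,[[281,250],[398,257],[165,255],[151,200],[162,260]]))
E
cat > /dev/null; python3 -c "
import cv2;a=cv2.imread('pics/top0.png')[180:290,120:210];b=cv2.imread('pics/scene0.png')[180:260,335:425]
cv2.imwrite('pics/crop0.png',cv2.hconcat([cv2.resize(a,(400,489)),cv2.resize(b,(400,489))]))"
```

```text
pack (array([ 0.51971918, -0.02963225]), -19.484130859375, (157.96807861328125, 98.31990051269531))
[[ 0.51870814 -0.0292975   0.02545053]]
sheet (array([ 0.50227707, -0.30689514]), 0.4922213852405548, (148.66673278808594, 100.54658508300781))
[[ 0.50050044 -0.30625337  0.00852748]]
scene (array([ 0.54033142, -0.01939114]), -19.023849487304688, (180.93179321289062, 126.65574645996094)) (array([ 0.50423529, -0.30783038]), 0.8381741046905518, (159.78709411621094, 100.99746704101562))
T tab [418.21621622 255.21621622] (array([ 0.50169043, -0.35170651]), 1.2168411016464233, (37.55031967163086, 9.051065444946289)) [[ 0.50102011 -0.35113159  0.02945877]]
S tab [119.25714286 236.22857143] (array([ 0.51664813, -0.3508924 ]), 4.9260783195495605, (67.92515563964844, 8.65769100189209)) [[ 0.51716251 -0.35033942  0.02728177]]
[[ 0.51805802 -0.03205105  0.02447593]
 [ 0.49947036 -0.30898398  0.00863608]
 [ 0.50870859  0.23340305  0.0347933 ]
 [ 0.62194607  0.2516642   0.10588777]
 [ 0.49906161  0.24405245  0.01623874]]
```

View pics/crop0.png

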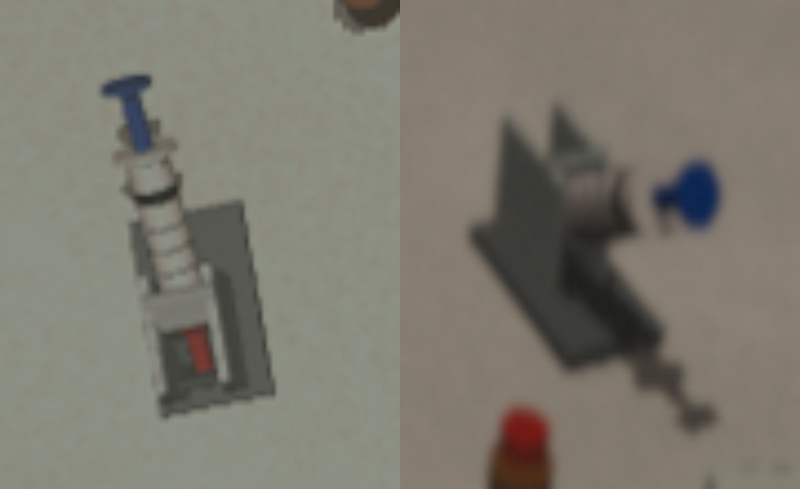

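The crop shows the carrier yawed a few degrees left. Its base outline, strap, red cap and blue thumb disc are all clear. I'll go over the sheet and look with the wrist camera.

```bash
python3 - <<'E'
from h import *
go([.50,-.34,.25],down(0.7))
E
```

```text
t 0.1 gap 0.08532371034771823 F [ 0.6  0.1 -0.8] pos [ 0.1482 -0.5808  0.2492] eul [ -14.3   -0.  -179.9]
offset [ 4.004e-01 -1.464e-01 -4.000e-04] rot [-0.0017  0.      0.2376] rows 1.901374945332353 10.222574106127034
```

```bash
sed -i "s/'zyx'/'ZYX'/" h.py; python3 -m crank '{"offset":[[0.40,-0.146,0],[0.40,-0.146,0],[0.40,-0.146,0],[0.40,-0.146,0],[0.40,-0.146,0],[0.40,-0.146,0],[0.40,-0.146,0],[0.40,-0.146,0]],"delta_rot":[[0,0,0.238],[0,0,0.238],[0,0,0.238],[0,0,0.238],[0,0,0.238],[0,0,0.238],[0,0,0.238],[0,0,0.238]],"claw":[-1,-1,-1,-1,-1,-1,-1,-1]}'
python3 - <<'E'
from h import *
go([.50,-.34,.22],down(0.7))
E
```

```text
t: 0.77
ee_pos: [0.4233, -0.392, 0.2494]
orientation: [1.0, 0.006, -0.0, -0.001]
force: [-0.2, -0.3, 0.2]
finger_gap: 0.086
t 0.77 gap 0.08602920235354872 F [-0.2 -0.3  0.2] pos [ 0.4233 -0.392   0.2494] eul [   0.7    0.  -179.9]
offset [ 0.0773 -0.051   0.0294] rot [-0.0022  0.0007 -0.0005] rows 0.01861719139681159 2.331112114350325
```

```bash
python3 -m crank '{"offset":[[0.077,-0.051,0.03],[0.077,-0.051,0.03],[0.077,-0.051,0.03],[0.077,-0.051,0.03],[0.077,-0.051,0.03],[0.077,-0.051,0.03],[0.077,-0.051,0.03],[0.077,-0.051,0.03]],"delta_rot":[[0,0,0],[0,0,0],[0,0,0],[0,0,0],[0,0,0],[0,0,0],[0,0,0],[0,0,0]],"claw":[-1,-1,-1,-1,-1,-1,-1,-1]}' | sed -n 2p
python3 - <<'E'
from h import *
c=shot('wrist','w1');print(c['position'],R.from_quat(c['orientation']).as_matrix().round(2).tolist())
E
```

```text
ee_pos: [0.4987, -0.3413, 0.2199]
[ 0.57112418 -0.34109497  0.34417028] [[0.01, 0.96, 0.29], [-1.0, 0.01, 0.0], [-0.0, -0.29, 0.96]]
```

View pics/w1.png

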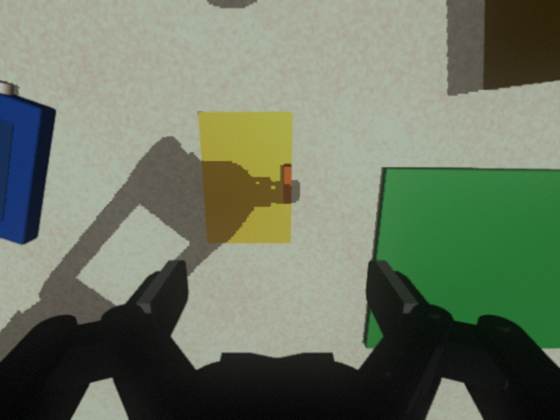

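The wrist view shows the whole sheet at px (200–292, 112–243), with the tab at (287,182).

```bash
python3 - <<'E'
from h import *
c=dict(np.load('pics/w1.npz'));T=dict(np.load('pics/top0.npz'))
m=mask(c,(3,60,20),(34,255,255),(190,100,305,255))
sh=biggest(m);print('sheet',rect(c,sh,.006))
mt=mask(c,(2,120,20),(15,255,255),(278,155,298,205));k=biggest(mt);print('tab px',k.min(0),k.max(0),k.mean(0),rect(c,k,.028))
up=depth(c,np.argwhere(mt>0)[:,::-1]);print('tab depth z',np.percentile(up[:,2],[5,50,90]))
tt=mask(T,(3,90,40),(16,255,255),(405,235,430,275));a=np.argwhere(tt>0)[:,::-1]
# top strip of tab in wrist: pixels with depth z>.022
q=np.argwhere(mt>0)[:,::-1];z=c['z_map'][q[:,1],q[:,0]];P=np.array(c['position'])+rays(c,q)*z[:,None]
print(P[P[:,2]>.022].mean(0), P[P[:,2]>.022].min(0),P[P[:,2]>.022].max(0))
print('cross',cross(c,k.mean(0),T,a.mean(0)))
ap=cv2.approxPolyDP(cv2.convexHull(sh),6,True).reshape(-1,2);print(ap.tolist(),plane(c,ap,.006).round(4).tolist())
E
```

```text
sheet (array([ 0.50162231, -0.3078887 ]), 0.5827684998512268, (151.06680297851562, 102.14787292480469))
tab px [284 165] [291 202] [287.14285714 183.94047619] (array([ 0.50362805, -0.35296399]), 0.9729422926902771, (39.900909423828125, 7.407698154449463))
tab depth z [0.02684171 0.02833413 0.02936727]
[ 0.50485381 -0.35239454  0.03308835] [ 0.48332032 -0.35664155  0.02583058] [ 0.57112418 -0.34109497  0.34417028]
cross (array([ 0.50204364, -0.35306063,  0.02239211]), np.float64(0.0007363944487965906))
[[292, 112], [290, 242], [207, 243], [198, 112]] [[0.5765, -0.357, 0.006], [0.428, -0.3582, 0.006], [0.4256, -0.2587, 0.006], [0.5756, -0.2573, 0.006]]
```

```bash
python3 - <<'E'
from h import *
go([.502,-.3525,.031],down(0.6))
E
```

```text
t 1.48 gap 0.08563510233644238 F [-0.   0.1 -0.3] pos [ 0.4988 -0.3412  0.2199] eul [   0.6    0.  -179.9]
offset [0.0031 0.0117 0.1889] rot [-0.0016  0.0003 -0.0007] rows 0.014071408899537428 4.539271620872991
```

```bash
python3 -m crank '{"offset":[[0.003,0.012,0.04],[0.003,0.012,0.08],[0.003,0.012,0.12],[0.003,0.012,0.15],[0.003,0.012,0.17],[0.003,0.012,0.182],[0.003,0.012,0.189],[0.003,0.012,0.189]],"delta_rot":[[0,0,0],[0,0,0],[0,0,0],[0,0,0],[0,0,0],[0,0,0],[0,0,0],[0,0,0]],"claw":[-1,-1,-1,-1,-1,-1,-1,-1]}'
python3 -m crank '{"offset":[[0,0,0],[0,0,0],[0,0,0],[0,0,0],[0,0,0],[0,0,0],[0,0,0],[0,0,0]],"delta_rot":[[0,0,0],[0,0,0],[0,0,0],[0,0,0],[0,0,0],[0,0,0],[0,0,0],[0,0,0]],"claw":[-0.5,0,0.5,1,1,1,1,1]}'
```

```text
t: 2.15
ee_pos: [0.5014, -0.3531, 0.0302]
orientation: [1.0, 0.005, -0.001, -0.001]
force: [-0.5, -0.2, 0.3]
finger_gap: 0.0854
t: 2.82
ee_pos: [0.5017, -0.3532, 0.0308]
orientation: [1.0, 0.005, -0.0, -0.001]
force: [0.1, 0.4, 5.4]
finger_gap: 0.0064
```

```bash
python3 -m crank '{"offset":[[0,0,-0.005],[0,0,-0.015],[0,0,-0.03],[0,0,-0.05],[0,0,-0.07],[0,0,-0.085],[0,0,-0.09],[0,0,-0.09]],"delta_rot":[[0,0,0],[0,0,0],[0,0,0],[0,0,0],[0,0,0],[0,0,0],[0,0,0],[0,0,0]],"claw":[1,1,1,1,1,1,1,1]}'
python3 - <<'E'
from h import *
c=shot('wrist','w2')
go([.502,-.3525,.12],down(0.6))
t=np.array([.5197,-.0296,0.12]);r=R.from_euler('z',-19.4,degrees=True)
go(t+r.apply([0,-.045,0]),down(-19.4))
E
```

```text
t: 3.48
ee_pos: [0.5027, -0.3542, 0.1229]
orientation: [1.0, 0.005, 0.001, 0.0]
force: [0.3, -0.5, -1.2]
finger_gap: 0.0063
t 3.53 gap 0.006303416255423127 F [-0.8 -0.1 -1. ] pos [ 0.502  -0.3536  0.1215] eul [   0.5   -0.  -180. ]
offset [ 0.     -0.0011  0.0015] rot [-0.0008 -0.0006 -0.0012] rows 0.01256055903900936 0.04517383380966213
t 3.53 gap 0.006303416255423127 F [-0.8 -0.1 -1. ] pos [ 0.502  -0.3536  0.1215] eul [   0.5   -0.  -180. ]
offset [ 0.0054 -0.2815  0.0018] rot [-0.0009 -0.0004  0.3478] rows 2.783399555029973 6.7520266620998575
```

View pics/w2.png

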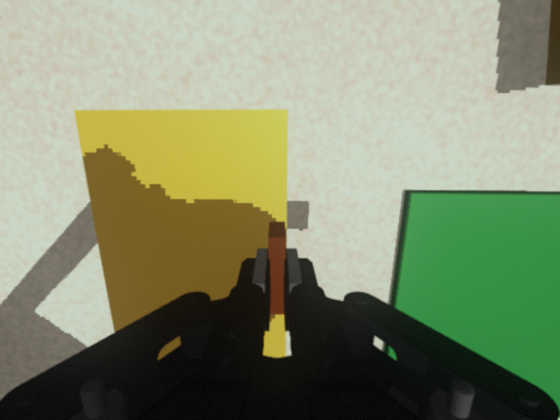

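The sheet hangs from the tab with its far edge at px (77–288, 110). I'll measure how it sits in the grip.

```bash
cat >> h.py <<'E'
def sheetfit(c,box):
    m=mask(c,(8,60,20),(34,255,255),box);k=cv2.erode(m,np.ones((7,7)))
    P=depth(c,np.argwhere(k>0)[:,::-1]);md=np.median(P[:,2]);P=P[abs(P[:,2]-md)<.02]
    A=np.c_[P[:,:2]-P[:,:2].mean(0),np.ones(len(P))];s=np.linalg.lstsq(A,P[:,2],rcond=None)[0]
    return m,s,P[:,:2].mean(0)
E
python3 - <<'E'
from h import *
c=dict(np.load('pics/w2.npz'))
m,s,ce=sheetfit(c,(60,95,300,240));print('slopes deg',np.degrees(s[:2]),'z',s[2],ce)
p=biggest(m);
f=lambda k:[k[:,0].mean(),k[:,1].mean()]
# edges: far edge row per column; left edge col per row; right edge
far=np.array([[u,p[p[:,0]==u][:,1].min()] for u in range(95,275)])
L=np.array([[p[p[:,1]==v][:,0].min(),v] for v in range(120,225)]);Rr=np.array([[p[p[:,1]==v][:,0].max(),v] for v in range(120,195)])
def pl(uv):
    d=rays(c,uv);o=np.array(c['position']);n=np.array([-s[0],-s[1],1]);b=s[2]-s[0]*ce[0]-s[1]*ce[1]
    return o+d*((b-n@o)/(d@n))[:,None]
for n,e in(('far',far),('L',L),('R',Rr)):
    P=pl(e)[:,:2];v=np.linalg.svd(P-P.mean(0))[2][0];v*=np.sign(v[np.argmax(abs(v))]);print(n,P.mean(0),np.degrees(np.arctan2(v[1],v[0])))
E
```

```text
slopes deg [-0.36812731 -0.43866471] z 0.09846459592741583 [ 0.54779545 -0.30956682]
far [ 0.57830444 -0.31087958] 90.65660441912647
L [ 0.54794156 -0.2592031 ] 0.6354458046469947
R [ 0.55641647 -0.3589872 ] 0.17546564381623053
```

```bash
python3 -m crank '{"offset":[[0.001,-0.02,0],[0.001,-0.05,0],[0.002,-0.09,0],[0.003,-0.13,0],[0.003,-0.17,0],[0.004,-0.21,0],[0.005,-0.245,0],[0.005,-0.265,0]],"delta_rot":[[0,0,0.02],[0,0,0.06],[0,0,0.11],[0,0,0.16],[0,0,0.21],[0,0,0.26],[0,0,0.31],[0,0,0.348]],"claw":[1,1,1,1,1,1,1,1]}'
python3 - <<'E'
from h import *
t=np.array([.5197,-.0296,0.085]);r=R.from_euler('z',-19.4,degrees=True)
go(t+r.apply([-.0005,-.045,0]),down(-19.4))
E
```

```text
t: 4.2
ee_pos: [0.5024, -0.0847, 0.1204]
orientation: [0.986, -0.169, -0.002, -0.001]
force: [-0.4, -0.3, -0.4]
finger_gap: 0.0065
t 4.2 gap 0.006492614614082238 F [-0.4 -0.3 -0.4] pos [ 0.5024 -0.0847  0.1204] eul [ -19.5    0.2 -179.9]
offset [-0.0024 -0.0127  0.0354] rot [-0.0017  0.004  -0.0013] rows 0.036363142873109155 0.903337223059597
```

```bash
python3 -m crank '{"offset":[[-0.001,-0.004,0.005],[-0.002,-0.008,0.012],[-0.0024,-0.0127,0.02],[-0.0024,-0.0127,0.028],[-0.0024,-0.0127,0.034],[-0.0024,-0.0127,0.036],[-0.0024,-0.0127,0.036],[-0.0024,-0.0127,0.036]],"delta_rot":[[-0.001,0.003,0],[-0.001,0.003,0],[-0.001,0.003,0],[-0.001,0.003,0],[-0.001,0.003,0],[-0.001,0.003,0],[-0.001,0.003,0],[-0.001,0.003,0]],"claw":[1,1,1,1,1,1,1,1]}'
python3 - <<'E'
from h import *
t=np.array([.5197,-.0296,0.0565]);r=R.from_euler('z',-19.4,degrees=True)
go(t+r.apply([-.0005,-.045,0]),down(-19.4))
c=shot('top','t2')
E
```

```text
t: 4.87
ee_pos: [0.5043, -0.0725, 0.0842]
orientation: [0.986, -0.17, -0.001, -0.0]
force: [0.3, -0.5, -0.3]
finger_gap: 0.0065
t 4.87 gap 0.00650517412682587 F [ 0.3 -0.5 -0.3] pos [ 0.5043 -0.0725  0.0842] eul [-1.95e+01  1.00e-01 -1.80e+02]
offset [-0.0002 -0.0006  0.0277] rot [-0.0006  0.0014 -0.0023] rows 0.02178330316991952 0.6635214675094517
```

```bash
python3 -c "
import cv2;a=cv2.imread('pics/t2.png')[180:310,210:350]
cv2.imwrite('pics/c2.png',cv2.resize(a,(560,520)))"
```

```text
(no output)
```

View pics/c2.png

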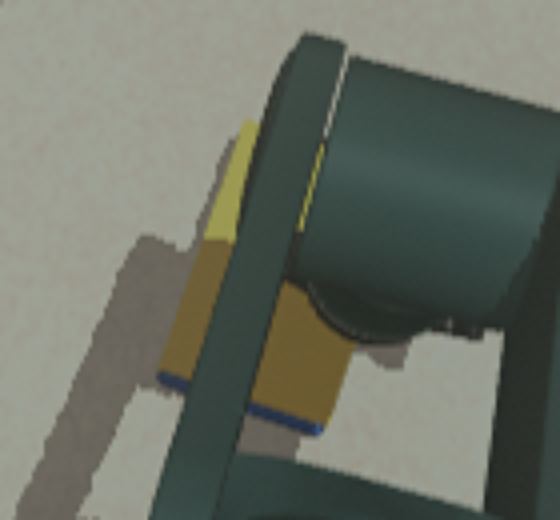

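Through the arm, the sheet sits over the pack with its edges parallel, and a thin blue strip shows at the near end (px 160–325, 375–432). I'll lower it gently and release.

```bash
python3 -m crank '{"offset":[[0,-0.0006,0.005],[0,-0.0006,0.011],[0,-0.0006,0.016],[0,-0.0006,0.020],[0,-0.0006,0.023],[0,-0.0006,0.025],[0,-0.0006,0.0265],[0,-0.0006,0.0275]],"delta_rot":[[0,0.001,-0.002],[0,0.001,-0.002],[0,0.001,-0.002],[0,0.001,-0.002],[0,0.001,-0.002],[0,0.001,-0.002],[0,0.001,-0.002],[0,0.001,-0.002]],"claw":[1,1,1,1,1,1,1,1]}'
python3 -c "
from h import *
t=np.array([.5197,-.0296,0.0558]);r=R.from_euler('z',-19.4,degrees=True)
go(t+r.apply([-.0005,-.045,0]),down(-19.4))"
```

```text
t: 5.58
ee_pos: [0.5047, -0.0718, 0.0568]
orientation: [0.986, -0.168, 0.0, -0.0]
force: [0.9, 0.4, -0.7]
finger_gap: 0.0064
t 5.58 gap 0.006415265115065242 F [ 0.9  0.4 -0.7] pos [ 0.5047 -0.0718  0.0568] eul [ -19.4   -0.  -180. ]
offset [-0.0004  0.0002  0.001 ] rot [-0.0007 -0.0002 -0.    ] rows 0.0057492467694817565 0.025453082340080906
```

```bash
python3 -m crank '{"offset":[[0,0,0.0005],[0,0,0.001],[0,0,0.0014],[0,0,0.0014],[0,0,0.0014],[0,0,0.0014],[0,0,0.0014],[0,0,0.0014]],"delta_rot":[[0,0,0],[0,0,0],[0,0,0],[0,0,0],[0,0,0],[0,0,0],[0,0,0],[0,0,0]],"claw":[1,1,1,1,1,1,1,1]}'
python3 -m crank '{"offset":[[0,0,0],[0,0,0],[0,0,0],[0,0,0],[0,0,0],[0,0,0],[0,0,0],[0,0,-0.005]],"delta_rot":[[0,0,0],[0,0,0],[0,0,0],[0,0,0],[0,0,0],[0,0,0],[0,0,0],[0,0,0]],"claw":[0.7,0.4,0,-0.4,-0.8,-1,-1,-1]}'
```

```text
t: 6.25
ee_pos: [0.5048, -0.0718, 0.0558]
orientation: [0.986, -0.168, 0.0, -0.0]
force: [-1.7, 0.4, 6.3]
finger_gap: 0.0064
t: 6.92
ee_pos: [0.5042, -0.0717, 0.0603]
orientation: [0.986, -0.169, -0.0, -0.0]
force: [0.3, -0.1, 0.8]
finger_gap: 0.0855
```

```bash
python3 -m crank '{"offset":[[0,0,-0.03],[0,0,-0.07],[0,0,-0.11],[0,0,-0.15],[0,0,-0.19],[0,0,-0.22],[0,0,-0.22],[0,0,-0.22]],"delta_rot":[[0,0,0],[0,0,0],[0,0,0],[0,0,0],[0,0,0],[0,0,0],[0,0,0],[0,0,0]],"claw":[-1,-1,-1,-1,-1,-1,-1,-1]}'|sed -n 2p
python3 -c "
from h import *
go([.47,.235,.28],down(8))"
```

```text
ee_pos: [0.5055, -0.0722, 0.2827]
t 7.58 gap 0.08532151716479422 F [-0.6 -0.8 -0.9] pos [ 0.5055 -0.0722  0.2827] eul [ -19.4   -0.2 -179.9]
offset [-0.1355 -0.2779  0.0024] rot [ 1.000e-04 -4.400e-03 -4.782e-01] rows 3.826756426807087 7.415247333007209
```

```bash
python3 -m crank '{"offset":[[-0.135,-0.278,0],[-0.135,-0.278,0],[-0.135,-0.278,0],[-0.135,-0.278,0],[-0.135,-0.278,0],[-0.135,-0.278,0],[-0.135,-0.278,0],[-0.135,-0.278,0]],"delta_rot":[[0,0,-0.08],[0,0,-0.16],[0,0,-0.24],[0,0,-0.32],[0,0,-0.4],[0,0,-0.478],[0,0,-0.478],[0,0,-0.478]],"claw":[-1,-1,-1,-1,-1,-1,-1,-1]}'|sed -n 2p
python3 -m crank '{"offset":[[0,0,0],[0,0,0],[0,0,0],[0,0,0],[0,0,0],[0,0,0],[0,0,0],[0,0,0]],"delta_rot":[[0,0,0],[0,0,0],[0,0,0],[0,0,0],[0,0,0],[0,0,0],[0,0,0],[0,0,0]],"claw":[-1,-1,-1,-1,-1,-1,-1,-1]}'|sed -n 2p
python3 -c "
from h import *
go([.47,.235,.28],down(8))
c=shot('wrist','w3');c=shot('top','t3')
B=((100,90,30),(130,255,255))
m=mask(c,(10,60,20),(34,255,255),(230,195,330,300));print('sheet',rect(c,biggest(m),.031))
m=mask(c,(10,60,20),(130,255,255),(230,195,330,300))
print('pack+sheet',rect(c,biggest(m),.025))
"
```

```text
ee_pos: [0.4683, 0.2389, 0.2806]
ee_pos: [0.4685, 0.2384, 0.2807]
t 8.92 gap 0.08511750700143812 F [ 0.9 -0.2 -0.5] pos [0.4685 0.2384 0.2807] eul [ 8.1e+00 -1.0e-01 -1.8e+02]
offset [0.001  0.0035 0.0007] rot [-0.0004 -0.0012  0.0016] rows 0.016106503241113682 0.08964385500385806
sheet (array([ 0.52079663, -0.03036497]), -19.431060791015625, (150.0543975830078, 100.89022064208984))
pack+sheet (array([ 0.51900275, -0.02955117]), -19.300575256347656, (156.2982635498047, 101.37753295898438))
```

```bash
python3 -c "
import cv2;a=cv2.imread('pics/t3.png')[190:310,215:345];b=cv2.imread('pics/w3.png')
cv2.imwrite('pics/c3.png',cv2.hconcat([cv2.resize(a,(320,295)),cv2.resize(b[:295],(480,295*480//560))]) if 0 else cv2.vconcat([cv2.resize(a,(560,517))[100:400],b[:300]]))"
```

```text
(no output)
```

View pics/c3.png

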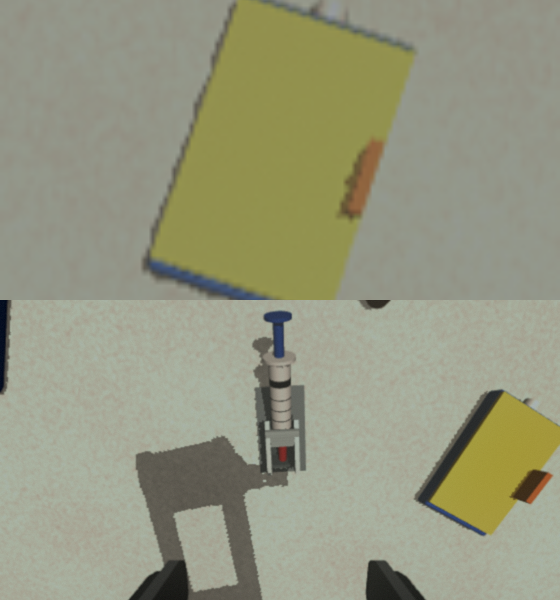

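The sheet lies on the pack with parallel edges. In the wrist view the carrier's base spans px (257–305, 87–171), its cheeks lie at rows 120–170 and the thumb disc is at (278,17). Next I'll measure the carrier.

```bash
python3 - <<'E'
from h import *
c=dict(np.load('pics/w3.npz'));T=dict(np.load('pics/top0.npz'))
q=np.array([[u,v] for v in range(0,185) for u in range(235,325)])
P=np.array(c['position'])+rays(c,q)*c['z_map'][q[:,1],q[:,0]][:,None]
z=P[:,2];print(np.histogram(z,bins=np.arange(-.004,.13,.006)))
hsv=cv2.cvtColor(c['pixels'],cv2.COLOR_RGB2HSV)
def mr(M):
    r=cv2.minAreaRect((P[M][:,:2]*1000).astype(np.float32));return M.sum(),r
top=(z>.053)&(z<.064)&(q[:,1]>118)
print('cheek tops',mr(top))
base=(z>.005)&(z<.012)&(q[:,1]>80);print('base',mr(base))
al=(z>.004)&(q[:,1]>80)&(z<.066); print('all',mr(al))
# base contour via depth mask -> plane z=.008
d=hsv[q[:,1],q[:,0]]
# blue disc
b=(d[:,0]>100)&(d[:,0]<130)&(d[:,1]>90);print('blue',P[b&(z>.04)].mean(0))
disc=b&(q[:,1]<22);print('disc',P[disc].mean(0),q[disc].mean(0))
# syringe ridge per row: centre of z>.05 pixels
for v in range(45,125,8):
    m=(q[:,1]==v)&(z>.05);print(v,q[m][:,0].min(),q[m][:,0].max(),P[m].mean(0).round(4),z[m].max().round(4))
E
```

```text
(array([10787,   857,  1139,   118,    70,   196,    96,    15,    24,
         139,   866,   408,   244,   291,   336,   325,   333,   175,
         113,    58,     0,     0]), array([-0.004,  0.002,  0.008,  0.014,  0.02 ,  0.026,  0.032,  0.038,
        0.044,  0.05 ,  0.056,  0.062,  0.068,  0.074,  0.08 ,  0.086,
        0.092,  0.098,  0.104,  0.11 ,  0.116,  0.122,  0.128]))
cheek tops (np.int64(1073), ((509.3870849609375, 237.7276611328125), (61.726463317871094, 37.076499938964844), 10.751456260681152))
base (np.int64(1748), ((525.9486083984375, 240.78424072265625), (105.40695190429688, 60.19923782348633), 10.809761047363281))
all (np.int64(3638), ((525.9486083984375, 240.78424072265625), (105.40695190429688, 60.19923782348633), 10.809761047363281))
blue [0.61484449 0.25762539 0.1005004 ]
disc [0.62350654 0.25918959 0.10678086] [277.68468468  16.45045045]
45 273 283 [0.6043 0.2561 0.0924] 0.0944
53 266 293 [0.5999 0.254  0.0812] 0.0908
61 263 293 [0.5906 0.2542 0.0939] 0.0972
69 268 290 [0.585  0.2523 0.0859] 0.0893
77 269 290 [0.5784 0.2508 0.0826] 0.0861
85 264 290 [0.5702 0.2497 0.0924] 0.4051
93 270 290 [0.5644 0.2482 0.0742] 0.0773
101 270 290 [0.557  0.2471 0.0701] 0.0737
109 260 320 [0.5481 0.2458 0.1101] 0.4051
117 271 290 [0.5413 0.2442 0.0607] 0.0641
```

Depth gives the base as 105.4×60.2 mm, centred at (0.5259, 0.2408) with yaw 10.8°. The cheek tops fit that. I'll descend on carrier_grip.

```bash
python3 - <<'E'
from h import *
c=dict(np.load('pics/w3.npz'));T=dict(np.load('pics/top0.npz'))
for C,bx in((c,(255,5,300,24)),(T,(140,192,162,203))):
    k=np.argwhere(mask(C,(100,80,30),(130,255,255),bx)>0)[:,::-1]; print(k.mean(0)); C['k']=k.mean(0)
print('disc two-view',cross(c,c['k'],T,T['k']))
go([.5041,.2367,.110],down(10.8));go([.5041,.2367,.050],down(10.8))
print(robot.get_obs()['joint_pos'])
E
```

```text
[277.67213115  16.87704918]
[148.375 199.625]
disc two-view (array([0.62485079, 0.25931971, 0.0989274 ]), np.float64(0.0009579057515314614))
t 9.02 gap 0.08535491071967495 F [ 0.2  0.3 -0.5] pos [0.4685 0.2386 0.2807] eul [ 8.1e+00 -1.0e-01 -1.8e+02]
offset [0.0348 0.007  0.1708] rot [-0.0004 -0.0012 -0.0468] rows 0.3745399010109437 4.182854876411709
t 9.02 gap 0.08535491071967495 F [ 0.2  0.3 -0.5] pos [0.4685 0.2386 0.2807] eul [ 8.1e+00 -1.0e-01 -1.8e+02]
offset [0.0347 0.0071 0.2308] rot [-0.0004 -0.0012 -0.0468] rows 0.3745399010109437 5.598990304877982
[3.39577761e-01 2.22914174e-01 1.62811524e+00 2.43902737e-04
 1.28932348e+00 1.76859851e+00]
```

```bash
python3 -m crank '{"offset":[[0.017,0.004,0.02],[0.035,0.007,0.05],[0.035,0.007,0.09],[0.035,0.007,0.13],[0.035,0.007,0.16],[0.035,0.007,0.18],[0.035,0.007,0.19],[0.035,0.007,0.19]],"delta_rot":[[0,-0.001,-0.047],[0,-0.001,-0.047],[0,-0.001,-0.047],[0,-0.001,-0.047],[0,-0.001,-0.047],[0,-0.001,-0.047],[0,-0.001,-0.047],[0,-0.001,-0.047]],"claw":[-1,-1,-1,-1,-1,-1,-1,-1]}'|sed -n 2,4p
python3 -c "
from h import *
go([.5041,.2367,.050],down(10.8))"
```

```text
ee_pos: [0.5029, 0.2362, 0.0887]
orientation: [0.996, 0.094, -0.002, 0.0]
force: [-0.9, -0.2, 1.0]
t 9.68 gap 0.08559520390569703 F [-0.9 -0.2  1. ] pos [0.5029 0.2362 0.0887] eul [ 10.8   0.2 180. ]
offset [ 0.0015 -0.0002  0.0387] rot [0.0001 0.004  0.0001] rows 0.03227852171853698 0.9279503391864987
```

```bash
python3 -m crank '{"offset":[[0.0012,0,0.01],[0.0012,0,0.02],[0.0012,0,0.03],[0.0012,0,0.036],[0.0012,0,0.0385],[0.0012,0,0.0385],[0.0012,0,0.0385],[0.0012,0,0.0385]],"delta_rot":[[0,0.003,0],[0,0.003,0],[0,0.003,0],[0,0.003,0],[0,0.003,0],[0,0.003,0],[0,0.003,0],[0,0.003,0]],"claw":[-1,-1,-1,-1,-1,-1,-0.5,-0.2]}'|sed -n 2,5p
python3 -m crank '{"offset":[[0,0,0],[0,0,0],[0,0,0],[0,0,0],[0,0,0],[0,0,0],[0,0,0],[0,0,0]],"delta_rot":[[0,0,0],[0,0,0],[0,0,0],[0,0,0],[0,0,0],[0,0,0],[0,0,0],[0,0,0]],"claw":[0.1,0.4,1,1,1,1,1,1]}'
```

```text
ee_pos: [0.5043, 0.2366, 0.0506]
orientation: [0.996, 0.094, -0.0, -0.0]
force: [0.9, 0.4, 0.1]
finger_gap: 0.0638
t: 11.02
ee_pos: [0.5047, 0.2369, 0.0512]
orientation: [0.996, 0.094, 0.0, -0.0]
force: [-1.5, 0.9, 5.9]
finger_gap: 0.0358
```

```bash
python3 -m crank '{"offset":[[0,0,-0.004],[0,0,-0.012],[0,0,-0.025],[0,0,-0.045],[0,0,-0.065],[0,0,-0.085],[0,0,-0.1],[0,0,-0.11]],"delta_rot":[[0,0,0],[0,0,0],[0,0,0],[0,0,0],[0,0,0],[0,0,0],[0,0,0],[0,0,0]],"claw":[1,1,1,1,1,1,1,1]}'
python3 - <<'E'
from h import *
r=R.from_euler('z',-19.4,degrees=True);t=np.array([.5208,-.0304,.031])+r.apply([-.0025-.0195,.006,.0512]);print(t)
go(t+[0,0,.07],down(-19.4)); print(robot.get_obs()['joint_pos'])
E
```

```text
t: 11.68
ee_pos: [0.5049, 0.2369, 0.1632]
orientation: [0.996, 0.094, 0.001, -0.0]
force: [-0.2, -0.1, -4.1]
finger_gap: 0.0362
[ 0.50204207 -0.01743312  0.0822    ]
t 11.68 gap 0.036217445583103 F [-0.2 -0.1 -4.1] pos [0.5049 0.2369 0.1632] eul [  10.8   -0.2 -180. ]
offset [-0.0506  0.2493  0.0107] rot [-0.0011 -0.0025  0.5273] rows 4.219420044318034 6.104521992183147
[3.14721177e-01 3.91680618e-01 1.70323787e+00 1.00274839e-04
 1.04401672e+00 1.69678538e+00]
```

```bash
python3 -m crank '{"offset":[[-0.003,0.012,0],[-0.008,0.04,0],[-0.014,0.07,0],[-0.02,0.1,0],[-0.026,0.13,0],[-0.033,0.16,0],[-0.038,0.185,0],[-0.041,0.2,0]],"delta_rot":[[0,0,0.04],[0,0,0.11],[0,0,0.18],[0,0,0.25],[0,0,0.32],[0,0,0.39],[0,0,0.46],[0,0,0.5]],"claw":[1,1,1,1,1,1,1,1]}'|sed -n 2,5p
python3 - <<'E'
from h import *
go([.5020,-.0174,.0822+.05],down(-19.4))
E
```

```text
ee_pos: [0.5007, 0.0297, 0.1622]
orientation: [0.987, -0.158, 0.0, 0.0]
force: [-0.2, -0.1, -3.9]
finger_gap: 0.0363
t 12.35 gap 0.03628610654131312 F [-0.2 -0.1 -3.9] pos [0.5007 0.0297 0.1622] eul [-18.2  -0.  180. ]
offset [0.0159 0.0443 0.03  ] rot [ 0.     -0.0002  0.0208] rows 0.16669350343026795 1.338513680905123
```

```bash
python3 -m crank '{"offset":[[0.003,0.008,0],[0.007,0.02,0],[0.011,0.032,0.004],[0.015,0.041,0.01],[0.016,0.0445,0.018],[0.016,0.0445,0.026],[0.016,0.0445,0.030],[0.016,0.0445,0.030]],"delta_rot":[[0,0,0.005],[0,0,0.01],[0,0,0.015],[0,0,0.021],[0,0,0.021],[0,0,0.021],[0,0,0.021],[0,0,0.021]],"claw":[1,1,1,1,1,1,1,1]}'|sed -n 2,5p
python3 - <<'E'
from h import *
go([.5020,-.0174,.0845],down(-19.4))
c=shot('scene','s4');a=c['pixels'][160:300,190:350,::-1];cv2.imwrite('pics/s4c.png',cv2.resize(a,(640,560)))
E
```

```text
ee_pos: [0.5006, -0.0168, 0.1306]
orientation: [0.986, -0.168, -0.002, -0.0]
force: [-0.7, -0.4, -4.1]
finger_gap: 0.0365
t 13.02 gap 0.03648388982451603 F [-0.7 -0.4 -4.1] pos [ 0.5006 -0.0168  0.1306] eul [-19.4   0.2 180. ]
offset [0.0016 0.0001 0.0461] rot [0.0003 0.0032 0.0002] rows 0.025514448944001043 1.1058844827286327
```

View pics/s4c.png

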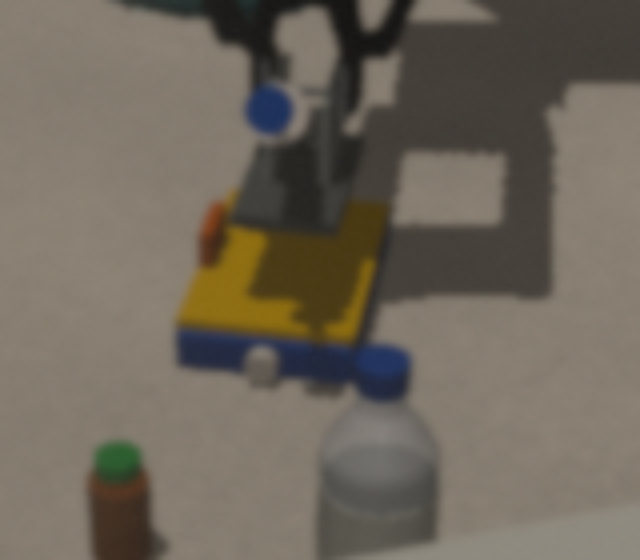

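The carrier hangs level above the sheet. Its base is at px (235–345, 130–230), parallel to the sheet and clear of the tab at (212,235). I'll lower it slowly.

```bash
python3 -m crank '{"offset":[[0.001,0,0.008],[0.001,0,0.018],[0.001,0,0.027],[0.001,0,0.034],[0.001,0,0.039],[0.001,0,0.042],[0.001,0,0.044],[0.001,0,0.045]],"delta_rot":[[0,0.001,0],[0,0.001,0],[0,0.001,0],[0,0.001,0],[0,0.001,0],[0,0.001,0],[0,0.001,0],[0,0.001,0]],"claw":[1,1,1,1,1,1,1,1]}'|sed -n 2,5p
python3 - <<'E'
from h import *
go([.5020,-.0174,.0822],down(-19.4))
E
```

```text
ee_pos: [0.502, -0.0172, 0.086]
orientation: [0.986, -0.168, -0.001, 0.0]
force: [0.5, -0.0, -3.3]
finger_gap: 0.0359
t 13.73 gap 0.03588512212977686 F [ 0.5 -0.  -3.3] pos [ 0.502  -0.0172  0.086 ] eul [-1.94e+01  1.00e-01  1.80e+02]
offset [0.0001 0.0002 0.0038] rot [0.0003 0.0013 0.0005] rows 0.011024363814940194 0.09044314014999748
```

```bash
python3 -m crank '{"offset":[[0,0,0.0008],[0,0,0.0016],[0,0,0.0024],[0,0,0.003],[0,0,0.0035],[0,0,0.004],[0,0,0.004],[0,0,0.004]],"delta_rot":[[0,0.001,0],[0,0.001,0],[0,0.001,0],[0,0.001,0],[0,0.001,0],[0,0.001,0],[0,0.001,0],[0,0.001,0]],"claw":[1,1,1,1,1,1,1,1]}'
```

```text
t: 14.4
ee_pos: [0.502, -0.0172, 0.0822]
orientation: [0.986, -0.168, -0.0, 0.0]
force: [-1.0, 1.2, 2.3]
finger_gap: 0.0359
```

Contact is made: the force went from −3.3 to +2.3 N. I'll release slowly and rise.

```bash
python3 -m crank '{"offset":[[0,0,0],[0,0,0],[0,0,0],[0,0,0],[0,0,0],[0,0,0],[0,0,0],[0,0,0]],"delta_rot":[[0,0,0],[0,0,0],[0,0,0],[0,0,0],[0,0,0],[0,0,0],[0,0,0],[0,0,0]],"claw":[0.1,0,-0.2,-0.4,-0.6,-0.8,-1,-1]}'
python3 -m crank '{"offset":[[0,0,-0.01],[0,0,-0.03],[0,0,-0.06],[0,0,-0.1],[-0.02,0,-0.14],[-0.04,0,-0.17],[-0.06,0,-0.2],[-0.06,0,-0.2]],"delta_rot":[[0,0,0],[0,0,0],[0,0,0],[0,0,0],[0,0,0],[0,0,0],[0,0,0],[0,0,0]],"claw":[-1,-1,-1,-1,-1,-1,-1,-1]}'
python3 - <<'E'
from h import *
c=shot('wrist','w5')
v,u=np.mgrid[0:260,150:420];q=np.c_[u.ravel(),v.ravel()]
P=np.array(c['position'])+rays(c,q)*c['z_map'][q[:,1],q[:,0]][:,None];z=P[:,2]
r=R.from_euler('z',-19.4,degrees=True);L=r.inv().apply(P-[.5208,-.0304,.031])
h=cv2.cvtColor(c['pixels'],cv2.COLOR_RGB2HSV)[q[:,1],q[:,0]]
inb=(abs(L[:,0])<.072)&(abs(L[:,1])<.047)
print(np.histogram(L[inb][:,2],bins=np.arange(-.006,.1,.004)))
def mr(M): return M.sum(),cv2.minAreaRect((P[M][:,:2]*1000).astype(np.float32))
gray=(h[:,1]<70)
print('base',mr(inb&gray&(L[:,2]>.004)&(L[:,2]<.013)),'tops',mr(inb&(L[:,2]>.053)&(L[:,2]<.062)&(L[:,0]<.015)))
print('z base',np.median(z[inb&gray&(L[:,2]>.004)&(L[:,2]<.013)]))
b=(h[:,0]>100)&(h[:,0]<130)&(h[:,1]>90)&(z>.1)&(z<.16);print('rod/disc',P[b].mean(0),L[b].min(0),L[b].max(0))
# barrel ridge
for x in np.arange(.03,.085,.008):
    m=(abs(L[:,0]-x)<.003)&(abs(L[:,1]-.006)<.02)&(L[:,2]>.055)&(L[:,2]<.13);print(x.round(3),m.sum(),L[m].mean(0).round(4),'y',L[m][:,1].min().round(4),L[m][:,1].max().round(4),'top',np.percentile(L[m][:,2],95).round(4))
E
```

```text
t: 15.07
ee_pos: [0.5021, -0.0172, 0.0822]
orientation: [0.986, -0.168, -0.0, 0.0]
force: [-0.7, 0.8, 1.0]
finger_gap: 0.0852
t: 15.73
ee_pos: [0.4449, 0.0035, 0.2883]
orientation: [0.986, -0.168, 0.004, -0.0]
force: [-0.1, -0.4, -0.2]
finger_gap: 0.0856
(array([   4, 4400,   94, 2024,   94,  138,  178,  163,  156,  104,   81,
         37,   27,   21,   40,  275,  929,  400,  185,  197,  187,  226,
        286,  258,  107,   95]), array([-0.006, -0.002,  0.002,  0.006,  0.01 ,  0.014,  0.018,  0.022,
        0.026,  0.03 ,  0.034,  0.038,  0.042,  0.046,  0.05 ,  0.054,
        0.058,  0.062,  0.066,  0.07 ,  0.074,  0.078,  0.082,  0.086,
        0.09 ,  0.094,  0.098]))
base (np.int64(1887), ((522.8126831054688, -25.14453125), (59.187744140625, 103.00717163085938), 70.54784393310547)) tops (np.int64(1147), ((507.0661315917969, -19.569204330444336), (37.11225128173828, 62.578269958496094), 70.73381042480469))
z base 0.039310262075866964
rod/disc [ 0.59596171 -0.05009973  0.12240485] [0.07012667 0.00284099 0.08598213] [0.08429327 0.01044786 0.09623611]
0.03 161 [0.03   0.005  0.0694] y -0.0055 0.015 top 0.0728
0.038 174 [0.038  0.0053 0.0737] y -0.0052 0.0158 top 0.0774
0.046 183 [0.0461 0.0056 0.0792] y -0.005 0.0164 top 0.0829
0.054 199 [0.0541 0.0057 0.0835] y -0.0047 0.0162 top 0.087
0.062 274 [0.0621 0.0064 0.0905] y -0.0056 0.02 top 0.0967
0.07 192 [0.0701 0.0059 0.0868] y -0.0094 0.0221 top 0.0905
0.078 151 [0.0777 0.0062 0.0872] y -0.0078 0.0179 top 0.0935
```

View pics/w5.png

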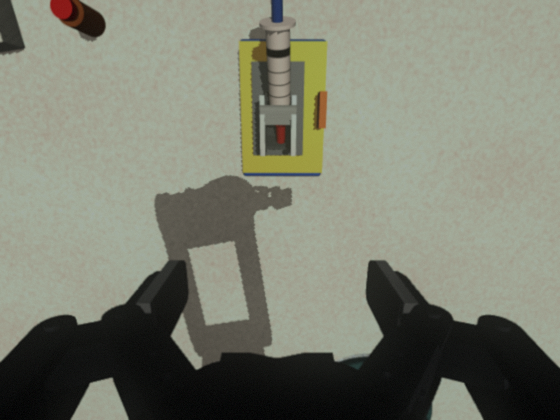

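The carrier sits square on the sheet. Its base is at px (250–303, 62–155), with yellow showing all round, and the tab at (322,110) is free. Next I'll plan the syringe grasp.

```bash
cat >> h.py <<'E'
YC=R.from_euler('z',-19.4,degrees=True);CO=np.array([.5208,-.0245,.031])
GP=CO+YC.apply([.0436,0,.0665]);SQ=down(-19.4,30)
E
python3 - <<'E'
from h import *
print(GP)
go(GP-.10*SQ.as_matrix()[:,2],SQ);go(GP,SQ);print(robot.get_obs()['joint_pos'].round(3))
E
```

```text
[ 0.56192451 -0.03898223  0.0975    ]
t 15.78 gap 0.08552316283843796 F [0.2 0.4 1.2] pos [0.4458 0.003  0.286 ] eul [ -19.3   -0.4 -179.9]
offset [0.0728 0.0013 0.1024] rot [-0.0014  0.5169  0.0008] rows 4.136165948199832 3.0120308745594326
t 15.78 gap 0.08552316283843796 F [0.2 0.4 1.2] pos [0.4458 0.003  0.286 ] eul [ -19.3   -0.4 -179.9]
offset [0.1222 0.0014 0.1893] rot [-0.0014  0.5169  0.0008] rows 4.136165948199832 5.403225709424431
[-0.148  0.093  1.777 -0.     1.265  1.76 ]
```

```bash
python3 -m crank '{"offset":[[0.01,0,0],[0.03,0,0],[0.05,0.001,0.02],[0.065,0.001,0.05],[0.073,0.001,0.08],[0.073,0.001,0.095],[0.073,0.001,0.102],[0.073,0.001,0.102]],"delta_rot":[[0,0.09,0],[0,0.19,0],[0,0.29,0],[0,0.39,0],[0,0.47,0],[0,0.517,0],[-0.001,0.517,0.001],[-0.001,0.517,0.001]],"claw":[-1,-1,-1,-1,-1,-1,-1,-1]}'
python3 - <<'E'
from h import *
go(GP-.05*SQ.as_matrix()[:,2],SQ);go(GP,SQ);print(robot.get_obs()['joint_pos'].round(3))
E
```

```text
t: 16.45
ee_pos: [0.5114, -0.0217, 0.1802]
orientation: [0.953, -0.162, 0.251, 0.044]
force: [-0.1, 0.3, 0.5]
finger_gap: 0.0854
t 16.45 gap 0.08535761074469662 F [-0.1  0.3  0.5] pos [ 0.5114 -0.0217  0.1802] eul [-19.3 -29.5 179.9]
offset [ 0.0053 -0.0006  0.0482] rot [0.0013 0.0082 0.0016] rows 0.0675021849639691 1.1638368264902983
t 16.45 gap 0.08535761074469662 F [-0.1  0.3  0.5] pos [ 0.5114 -0.0217  0.1802] eul [-19.3 -29.5 179.9]
offset [ 0.0057 -0.0006  0.0982] rot [0.0013 0.0082 0.0016] rows 0.0675021849639691 2.3598408935768047
[-0.093  0.173  2.158 -0.382  0.33   2.147]
```

```bash
python3 - <<'E'
import numpy as np
from scipy.optimize import least_squares,fsolve
D=[(.3595,1.5115,.5993,.2491),(.2229,1.6281,.5258,.2807),(.3917,1.7032,.5577,.1632),(.093,1.777,.4458,.286)]
f=lambda p:np.ravel([(p[0]*np.sin(a)+p[1]*np.sin(a+b)+p[2]*np.cos(a+b)+p[4]-r,p[0]*np.cos(a)+p[1]*np.cos(a+b)-p[2]*np.sin(a+b)+p[3]-z) for a,b,r,z in D])
s=least_squares(f,[.4,.4,0,0,0]);p=s.x;print(p,abs(s.fun).max())
for L in(.25,.3,.35):
  for nm,x,z in(('now',.512,.18),('GP',.563,.0975),('out',.63,.14),('up',.63,.35),('up2',.55,.35),('up3',.5,.4)):
    for th in(20,30):
      t=np.radians(th);R_=x-L*np.sin(t);Z=z+L*np.cos(t)-L
      q=fsolve(lambda q:[p[0]*np.sin(q[0])+p[1]*np.sin(q.sum())+p[2]*np.cos(q.sum())+p[4]-R_,p[0]*np.cos(q[0])+p[1]*np.cos(q.sum())-p[2]*np.sin(q.sum())+p[3]-Z],[.3,1.7])
      print(L,nm,th,q.round(2),'q5',round(np.pi-t-q.sum(),2))
E
```

```text
[ 0.59456069  0.43230001  0.10118762 -0.08239238  0.00710003] 0.0005600986212430104
0.25 now 20 [0.21 1.98] q5 0.6
0.25 now 30 [0.19 2.08] q5 0.35
0.25 GP 20 [0.41 1.95] q5 0.43
0.25 GP 30 [0.41 2.05] q5 0.16
0.25 out 20 [0.43 1.77] q5 0.6
0.25 out 30 [0.41 1.87] q5 0.34
0.25 up 20 [0.21 1.51] q5 1.07
0.25 up 30 [0.16 1.62] q5 0.84
0.25 up2 20 [0.08 1.66] q5 1.05
0.25 up2 30 [0.03 1.76] q5 0.82
0.25 up3 20 [-0.03  1.66] q5 1.16
0.25 up3 30 [-0.09  1.76] q5 0.95
0.3 now 20 [0.2  2.01] q5 0.58
0.3 now 30 [0.17 2.13] q5 0.32
0.3 GP 20 [0.4  1.99] q5 0.4
0.3 GP 30 [0.4  2.11] q5 0.11
0.3 out 20 [0.41 1.81] q5 0.57
0.3 out 30 [0.39 1.93] q5 0.3
0.3 up 20 [0.19 1.55] q5 1.06
0.3 up 30 [0.13 1.68] q5 0.82
0.3 up2 20 [0.06 1.7 ] q5 1.04
0.3 up2 30 [-0.    1.82] q5 0.8
0.3 up3 20 [-0.06  1.69] q5 1.16
0.3 up3 30 [-0.13  1.81] q5 0.94
0.35 now 20 [0.18 2.05] q5 0.57
0.35 now 30 [0.15 2.19] q5 0.28
0.35 GP 20 [0.39 2.03] q5 0.37
0.35 GP 30 [0.39 2.17] q5 0.06
0.35 out 20 [0.39 1.85] q5 0.55
0.35 out 30 [0.37 1.99] q5 0.26
0.35 up 20 [0.16 1.59] q5 1.05
0.35 up 30 [0.09 1.73] q5 0.79
0.35 up2 20 [0.03 1.73] q5 1.03
0.35 up2 30 [-0.04  1.87] q5 0.79
0.35 up3 20 [-0.09  1.73] q5 1.15
0.35 up3 30 [-0.17  1.86] q5 0.93
```

The square pose would bring joint 5 too near its 0.2 limit. I'll use an 18° tilt, which is 12° steeper than square and so within the allowed range.

```bash
sed -i 's/SQ=down(-19.4,30)/SQ=down(-19.4,18)/' h.py; python3 - <<'E'
from h import *
go(GP-.06*SQ.as_matrix()[:,2],SQ)
E
```

```text
t 16.45 gap 0.08535761074469662 F [-0.1  0.3  0.5] pos [ 0.5114 -0.0217  0.1802] eul [-19.3 -29.5 179.9]
offset [ 0.0177 -0.0005  0.0394] rot [ 0.0015 -0.2013  0.0014] rows 1.6106121818805907 1.0368446204894088
```

```bash
python3 -m crank '{"offset":[[0.005,0,0],[0.01,0,0],[0.0177,-0.0005,0.01],[0.0177,-0.0005,0.02],[0.0177,-0.0005,0.03],[0.0177,-0.0005,0.039],[0.0177,-0.0005,0.039],[0.0177,-0.0005,0.039]],"delta_rot":[[0,-0.07,0],[0,-0.14,0],[0.001,-0.201,0.001],[0.001,-0.201,0.001],[0.001,-0.201,0.001],[0.001,-0.201,0.001],[0.001,-0.201,0.001],[0.001,-0.201,0.001]],"claw":[-1,-1,-1,-1,-1,-1,-1,-1]}' >/dev/null
python3 - <<'E'
from h import *
go(GP,SQ);print(robot.get_obs()['joint_pos'].round(3))
E
```

```text
t 17.12 gap 0.08527666815794999 F [ 0.5 -0.6 -0.2] pos [ 0.5423 -0.0324  0.1533] eul [-19.3 -17.8 179.9]
offset [ 0.0026 -0.0004  0.0595] rot [0.0012 0.0029 0.0009] rows 0.025963085186889407 1.4283748919907038
[-0.148  0.285  1.976 -0.109  0.577  1.843]
```

```bash
python3 -m crank '{"offset":[[0.0026,-0.0004,0.012],[0.0026,-0.0004,0.024],[0.0026,-0.0004,0.036],[0.0026,-0.0004,0.046],[0.0026,-0.0004,0.053],[0.0026,-0.0004,0.058],[0.0026,-0.0004,0.0595],[0.0026,-0.0004,0.0595]],"delta_rot":[[0.001,0.003,0.001],[0.001,0.003,0.001],[0.001,0.003,0.001],[0.001,0.003,0.001],[0.001,0.003,0.001],[0.001,0.003,0.001],[0.001,0.003,0.001],[0.001,0.003,0.001]],"claw":[-1,-1,-1,-1,-1,-1,-1,-1]}' >/dev/null
python3 - <<'E'
from h import *
go(GP,SQ);print(robot.get_obs()['joint_pos'].round(3))
c=shot('wrist','w6');cv2.imwrite('pics/w6.png',c['pixels'][:,:,::-1])
E
```

```text
t 17.78 gap 0.08537389826080911 F [-0.5  0.7 -0.3] pos [ 0.5617 -0.0389  0.0972] eul [-19.4 -18.  180. ]
offset [ 0.0003 -0.     -0.0002] rot [ 0.0003  0.0004 -0.    ] rows 0.004258296587060732 0.00827555385451272
[-0.156  0.405  1.989 -0.132  0.442  1.864]
```

View pics/w6.png

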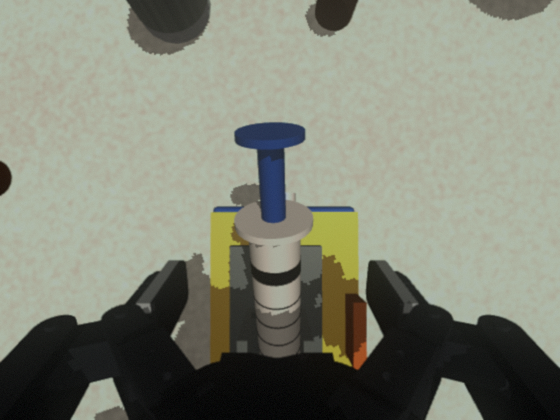

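The barrel (px 275, 290) is centred between the open fingers (185 to 367). I'll close on it.

```bash
python3 -m crank '{"offset":[[0,0,0],[0,0,0],[0,0,0],[0,0,0],[0,0,0],[0,0,0],[0,0,0],[0,0,0]],"delta_rot":[[0,0,0],[0,0,0],[0,0,0],[0,0,0],[0,0,0],[0,0,0],[0,0,0],[0,0,0]],"claw":[-0.4,0,0.3,0.5,1,1,1,1]}'
python3 - <<'E'
from h import *
s=robot.get_obs();u=YC.apply([np.cos(np.pi/6),0,.5])
go(s['ee_pos']+.08*u,SQ)
E
```

```text
t: 18.5
ee_pos: [0.5619, -0.0389, 0.0979]
orientation: [0.974, -0.166, 0.154, 0.026]
force: [-2.4, 0.4, 4.8]
finger_gap: 0.0202
t 18.5 gap 0.0202159539826185 F [-2.4  0.4  4.8] pos [ 0.5619 -0.0389  0.0979] eul [-19.4 -18.  180. ]
offset [ 0.0783 -0.     -0.0166] rot [ 0.0002 -0.0005 -0.0001] rows 0.004476205171832138 1.9184652278177465
```

```bash
python3 -m crank '{"offset":[[0.003,0,-0.0006],[0.007,0,-0.0015],[0.012,0,-0.0025],[0.017,0,-0.0036],[0.022,0,-0.0047],[0.027,0,-0.0057],[0.032,0,-0.0068],[0.036,0,-0.0076]],"delta_rot":[[0,0,0],[0,0,0],[0,0,0],[0,0,0],[0,0,0],[0,0,0],[0,0,0],[0,0,0]],"claw":[1,1,1,1,1,1,1,1]}'
python3 - <<'E'
from h import *
go(np.array([.5619,-.0389,.0979])+.085*YC.apply([np.cos(np.pi/6),0,.5]),SQ)
E
```

```text
t: 19.17
ee_pos: [0.5929, -0.0498, 0.1168]
orientation: [0.973, -0.167, 0.155, 0.026]
force: [0.3, -0.4, 0.1]
finger_gap: 0.0202
t 19.17 gap 0.02024641527258866 F [ 0.3 -0.4  0.1] pos [ 0.5929 -0.0498  0.1168] eul [ -19.4  -18.1 -180. ]
offset [ 0.046   0.     -0.0098] rot [ 0.     -0.0014 -0.0003] rows 0.011530531847309674 1.1285526002906383
```

```bash
python3 -m crank '{"offset":[[0.005,0,-0.001],[0.011,0,-0.0023],[0.017,0,-0.0036],[0.023,0,-0.0049],[0.03,0,-0.0064],[0.037,0,-0.0078],[0.044,0,-0.0093],[0.05,0,-0.0106]],"delta_rot":[[0,0,0],[0,0,0],[0,0,0],[0,0,0],[0,0,0],[0,0,0],[0,0,0],[0,0,0]],"claw":[1,1,1,1,1,1,1,1]}'
python3 - <<'E'
from h import *
s=robot.get_obs();print(s['joint_pos'].round(3))
go(s['ee_pos']+np.array([-.03,0.01,.25]),SQ)
E
```

```text
t: 19.83
ee_pos: [0.6357, -0.0649, 0.143]
orientation: [0.973, -0.167, 0.155, 0.027]
force: [0.5, 0.1, -1.0]
finger_gap: 0.0203
[-0.183  0.412  1.791 -0.082  0.627  1.786]
t 19.83 gap 0.020306846812135102 F [ 0.5  0.1 -1. ] pos [ 0.6357 -0.0649  0.143 ] eul [ -19.4  -18.1 -180. ]
offset [ 0.0478  0.0005 -0.2474] rot [-0.     -0.0023 -0.0003] rows 0.018913769119466857 6.042975140697436
```

```bash
python3 -m crank '{"offset":[[0.005,0,-0.015],[0.013,0,-0.04],[0.023,0,-0.07],[0.03,0,-0.105],[0.036,0,-0.14],[0.042,0,-0.18],[0.045,0,-0.22],[0.048,0,-0.247]],"delta_rot":[[0,0,0],[0,0,0],[0,0,0],[0,0,0],[0,0,0],[0,0,0],[0,0,0],[0,0,0]],"claw":[1,1,1,1,1,1,1,1]}'
python3 - <<'E'
from h import *
s=robot.get_obs();print(s['joint_pos'].round(3))
go([.56,-.05,.40],down(-19.4,42))
E
```

```text
t: 20.5
ee_pos: [0.6066, -0.0544, 0.3975]
orientation: [0.973, -0.166, 0.158, 0.026]
force: [0.7, 0.0, -0.8]
finger_gap: 0.0202
[-0.173  0.117  1.519 -0.055  1.189  1.749]
t 20.5 gap 0.020233510422671446 F [ 0.7  0.  -0.8] pos [ 0.6066 -0.0544  0.3975] eul [ -19.4  -18.4 -179.9]
offset [-0.0423  0.0113 -0.0167] rot [-0.0009  0.4119 -0.0006] rows 3.296282901553185 1.1241931099322096
```

```bash
python3 -m crank '{"offset":[[-0.01,0.003,-0.004],[-0.02,0.006,-0.008],[-0.03,0.009,-0.012],[-0.04,0.011,-0.016],[-0.042,0.011,-0.017],[-0.042,0.011,-0.017],[-0.042,0.011,-0.017],[-0.042,0.011,-0.017]],"delta_rot":[[0,0.07,0],[0,0.15,0],[0,0.23,0],[0,0.31,0],[0,0.39,0],[0,0.45,0],[0,0.45,0],[0,0.45,0]],"claw":[1,1,1,1,1,1,1,1]}' | sed -n 2,5p
python3 -m crank '{"offset":[[0,0,0],[0,0,0],[0,0,0],[0,0,0],[0,0,0],[0,0,0],[0,0,0],[0,0,0]],"delta_rot":[[0,0,-0.09],[0,0,-0.2],[0,0,-0.32],[0,0,-0.44],[0,0,-0.56],[0,0,-0.68],[0,0,-0.8],[0,0,-0.9]],"claw":[1,1,1,1,1,1,1,1]}' | sed -n 2,5p
python3 - <<'E'
from h import *
s=robot.get_obs();print(s['joint_pos'].round(3));T=down(-19.4,44)*R.from_euler('z',180,degrees=True)
go([.56,-.05,.40],T)
E
```

```text
ee_pos: [0.5595, -0.0495, 0.4]
orientation: [0.914, -0.156, 0.37, 0.063]
force: [-0.1, 0.1, -0.7]
finger_gap: 0.0204
ee_pos: [0.5611, -0.0501, 0.4012]
orientation: [0.89, 0.259, 0.305, 0.218]
force: [0.0, 0.5, -0.6]
finger_gap: 0.0202
[-0.114 -0.111  1.938 -0.286  0.578  1.069]
t 21.83 gap 0.020156299225592533 F [ 0.   0.5 -0.6] pos [ 0.5611 -0.0501  0.4012] eul [ 41.2 -25.4 142.8]
offset [-0.0012 -0.0011  0.0001] rot [ 9.0000e-04 -0.0000e+00 -2.2363e+00] rows 17.89502146506809 0.03851372914231853
```

```bash
python3 -m crank '{"offset":[[0,0,0],[0,0,0],[0,0,0],[0,0,0],[0,0,0],[0,0,0],[0,0,0],[0,0,0]],"delta_rot":[[0,0,-0.1],[0,0,-0.22],[0,0,-0.34],[0,0,-0.46],[0,0,-0.58],[0,0,-0.7],[0,0,-0.82],[0,0,-0.94]],"claw":[1,1,1,1,1,1,1,1]}' | sed -n 2,5p
python3 -m crank '{"offset":[[0,0,0],[0,0,0],[0,0,0],[0,0,0],[0,0,0],[0,0,0],[0,0,0],[0,0,0]],"delta_rot":[[0,0,-0.1],[0,0,-0.22],[0,0,-0.34],[0,0,-0.46],[0,0,-0.58],[0,0,-0.7],[0,0,-0.82],[0,0,-0.92]],"claw":[1,1,1,1,1,1,1,1]}' | sed -n 2,5p
python3 - <<'E'
from h import *
s=robot.get_obs();print(s['joint_pos'].round(3));T=down(-19.4,44)*R.from_euler('z',180,degrees=True)
go([.56,-.05,.40],T)
E
```

```text
ee_pos: [0.5626, -0.0506, 0.4023]
orientation: [0.675, 0.636, 0.172, 0.333]
force: [0.2, 0.2, -0.6]
finger_gap: 0.0202
ee_pos: [0.5642, -0.0511, 0.4035]
orientation: [0.32, 0.87, 0.005, 0.374]
force: [0.1, 0.6, -1.8]
finger_gap: 0.0202
[-0.116 -0.108  1.928 -0.282  0.584 -0.807]
t 23.17 gap 0.020184906301441333 F [ 0.1  0.6 -1.8] pos [ 0.5642 -0.0511  0.4035] eul [132.6  40.4 161. ]
offset [ 0.005  -0.0023 -0.0005] rot [-2.000e-04 -3.000e-04 -3.655e-01] rows 2.925081668978895 0.13379675382282816
```

```bash
python3 -m crank '{"offset":[[0,0,0],[0,0,0],[0,0,0],[0,0,0],[0,0,0],[0,0,0],[0,0,0],[0,0,0]],"delta_rot":[[0,0,-0.1],[0,0,-0.2],[0,0,-0.3],[0,0,-0.365],[0,0,-0.365],[0,0,-0.365],[0,0,-0.365],[0,0,-0.365]],"claw":[1,1,1,1,1,1,1,1]}' | sed -n 2,5p
python3 - <<'E'
from h import *
go([.56,-.05,.40],down(-19.4,44)*R.from_euler('z',180,degrees=True))
c=shot('scene','s7');w=shot('wrist','w7');cv2.imwrite('pics/s7c.png',cv2.resize(c['pixels'][0:320,100:420,::-1],(600,600)))
for n,lo,hi in(('red',(0,110,40),(8,255,255)),('red2',(172,110,40),(180,255,255)),('blue',(100,110,30),(130,255,255))):
    m=mask(c,lo,hi); q=np.argwhere(m>0)[:,::-1]
    z=c['z_map'][q[:,1],q[:,0]];P=np.array(c['position'])+rays(c,q)*z[:,None];P=P[(z>0)&(P[:,2]>.22)&(P[:,0]>.35)&(abs(P[:,1])<.25)]
    if len(P): print(n,len(P),P.mean(0).round(3),P.min(0).round(3),P.max(0).round(3))
E
```

```text
ee_pos: [0.5647, -0.0512, 0.4038]
orientation: [0.157, 0.914, -0.063, 0.369]
force: [-0.0, -0.3, -0.3]
finger_gap: 0.0204
t 23.83 gap 0.020372638665213744 F [-0.  -0.3 -0.3] pos [ 0.5647 -0.0512  0.4038] eul [160.4  44.  179.9]
offset [ 0.0061 -0.0004 -0.0006] rot [-0.0002 -0.0004 -0.0021] rows 0.017567272311806048 0.14726894497799423
red 95 [ 0.621 -0.07   0.441] [ 0.525 -0.079  0.428] [ 0.639 -0.052  0.453]
red2 9 [ 0.581 -0.068  0.438] [ 0.541 -0.079  0.432] [ 0.635 -0.056  0.45 ]
blue 35 [ 0.515 -0.033  0.361] [ 0.511 -0.044  0.356] [ 0.519 -0.022  0.367]
```

View pics/s7c.png

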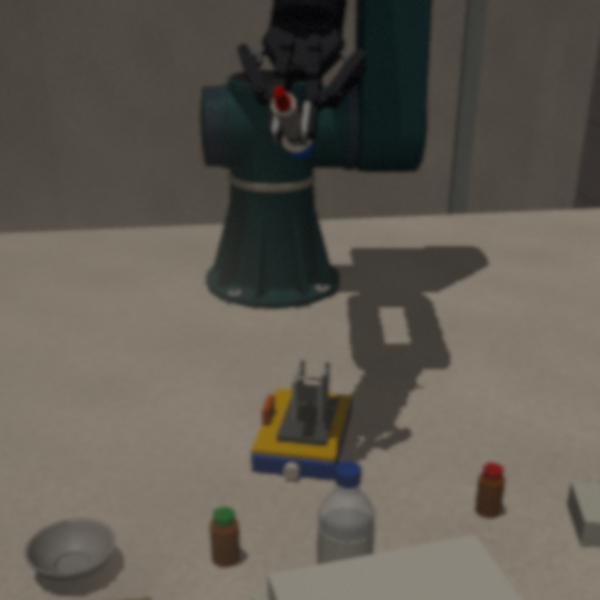

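The red nose (px 282,97) points up and towards the camera, and the blue disc is below it at (300,150). The carrier still stands on the sheet and pack at (305,430). One last numeric check on the stack, the bystanders and that the arm is still.

```bash
python3 -m crank '{"offset":[[0,0,0],[0,0,0],[0,0,0],[0,0,0],[0,0,0],[0,0,0],[0,0,0],[0,0,0]],"delta_rot":[[0,0,0],[0,0,0],[0,0,0],[0,0,0],[0,0,0],[0,0,0],[0,0,0],[0,0,0]],"claw":[1,1,1,1,1,1,1,1]}'
python3 - <<'E'
from h import *
s=robot.get_obs();print('qvel',abs(s['qvel']).max())
S0=dict(np.load('pics/scene0.npz'));S4=dict(np.load('pics/s4.npz'));S=shot('scene','s8')
for n,lo,hi,bx,ref in(('vial0',(0,120,40),(8,255,255),(350,240,375,280),S0),('vial1',(45,80,40),(85,255,255),(205,265,235,285),S0),('bottlecap',(100,90,30),(130,255,255),(276,244,296,260),S0),('packfront',(100,90,30),(130,255,255),(230,235,284,262),S4),('tab',(3,110,40),(14,255,255),(236,205,250,230),S4)):
    a=[np.argwhere(mask(C,lo,hi,bx)>0)[:,::-1].mean(0).round(2) for C in(ref,S)];print(n,*a)
for nm,(x0,y0,x1,y1) in dict(dish=(110,275,165,310),carton=(400,250,480,290)).items():
    print(nm,'depth change mm',1000*np.median(abs(S['z_map']-S0['z_map'])[y0:y1,x0:x1]))
m=mask(S,(15,60,20),(34,255,255),(230,200,295,260));print('sheet scene',rect(S,biggest(m),.031))
v,u=np.mgrid[180:250,225:300];q=np.c_[u.ravel(),v.ravel()];P=depth(S,q);L=YC.inv().apply(P-CO)
k=(abs(L[:,0]-.003)<.06)&(abs(L[:,1])<.034)&(L[:,2]>.005)&(L[:,2]<.07);b=k&(L[:,2]<.011)
print('carrier local base',L[b].min(0).round(3),L[b].max(0).round(3),'top z',np.percentile(L[k][:,2],98).round(3))
E
```

```text
t: 24.6
ee_pos: [0.5643, -0.0511, 0.4036]
orientation: [0.157, 0.914, -0.063, 0.369]
force: [-0.2, 0.6, 0.5]
finger_gap: 0.02
qvel 0.0028430922768658603
vial0 [362.47 251.22] [362.49 251.34]
vial1 [218.89 274.94] [218.89 274.94]
bottlecap [283.1  251.35] [283.73 251.59]
packfront [261.86 249.08] [262.02 249.  ]
tab [242.39 217.73] [242.23 217.76]
dish depth change mm 1.5637875
carton depth change mm 1.6678572
sheet scene (array([ 0.52047614, -0.03034529]), -19.192344665527344, (163.61764526367188, 105.6023178100586))
carrier local base [-0.052 -0.031  0.005] [0.057 0.03  0.011] top z 0.062
```

```bash
python3 -c "
from cell import workorder;print(workorder.sign_off())"
```

```text
the job is handed in; nothing more can be done
None
```

I completed the job in the order asked and handed it in at about 25 s of the 72 s allowed. The sheet is on the pack, the carrier is on the sheet, and the syringe is drawn and held nose up.

**Last checks:**
- **Sheet:** it lies about 1.5 mm from the pack's centre with yaw agreeing within about 0.1°, tab up.
- **Carrier:** it sits flat and within about 1° of the sheet's direction, roughly 20 mm clear of the tab. It did not move when the syringe was drawn.
- **Syringe:** the grip is steady and the nose points roughly 32–34° upward. Its lowest point is at about z 0.35 m, and the arm is still.
- **Pack and bystanders:** vial, pack and tab positions in the picture moved 0.2 px or less. The bottle cap moved 0.7 px, from a mask that overlaps the pack's blue. Dish and carton depths changed by about 1.6 mm, which I take as camera noise. I found no sign that anything was disturbed.

**Disagreements:**
- The gripper reads 1 to 2 mm less than the true width of each object it held.
- The seen barrel height was about 1.5 mm above nominal, so I gripped 1 mm higher.
- I gripped the syringe 12° steeper than square to keep joint 5 away from its limit.

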